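# Draw the sample plates from the keeper rack and sort them

### The arm

A 6-joint arm with a two-finger parallel gripper is mounted at the origin on the work surface. World frame = base frame: x ahead of the robot, y to its left, z up, the work surface at z = 0. Lengths are in mm, angles in rad, forces in N, time in s.
With the tool pointing down it reaches from about 250 to 850 mm from the base axis. Payload 12.5 kg.
Tool frame: the origin (TCP) lies on the front face of the gripper's body, between the roots of the fingers; the fingertips stand 84 mm ahead of it and the grasp point (between the pads) lies 65 mm ahead of it; z points along the fingers, y is the line along which they close (so a half turn about z gives the same grasp; the last joint's range is limited). The gripper opens to 93 mm and grips with 3 to 60 N. Pads are 15 mm wide; open, the fingers measure 128 mm over their backs; the gripper's body (75 mm by 188 mm) begins 65 mm behind the grasp point.
Start: joints at [-1.318, 0.351, 1.652, -0, 1.139, -0.085], TCP at [182.296, -518.896, 302.733] pointing down, gripper open.
Joint ranges: [-2.75, 2.75], [-0.79, 2.1], [0.01, 2.65], [-1.57, 4.71], [0.07, 3.14], [-2.87, 2.87]. Speed limits (rad/s): [2.22, 2.22, 2.79, 3.14, 3.14, 3.14].

### API

Orientations are given as a rotation vector (axis times angle).
In Python, from bench import robot, readout, viewer, sign_off gives the robot as it stands. Calls block until the motion is done:
- robot.reach(position, orientation): joint-space move of the TCP to a pose.
- robot.servo_line(position, rate=150, rot=None): straight line of the TCP; rot=None keeps the orientation; rate is the mean speed in mm/s.
- robot.set_joints(angles): joint-space move.
- robot.set_gripper(opening): finger opening in mm; the grip force is fixed at half the most; returns when the fingers have stopped.
- robot.dwell(seconds).
- robot.inverse_kinematics(position, orientation): joint angles nearest the present ones, or None.
- readout.get_state(): the state.
- viewer.capture(name): name is "scene" or "top" or "wrist"; returns a dict with "color" (384x512x3 uint8, blue, green, red), "intrinsics" (3x3 intrinsics, pixels), "D" ([k1, k2, p1, p2, k3] as OpenCV has them; the pictures are not rectified), "R" (3x3) and "t" (3): a world point X has camera coordinates R X + t; the wrist camera has in their place "tool_from_camera" (4x4, takes a point from camera to tool coordinates, whose origin is the TCP and whose axes are the flange's). Camera axes: x right, y down, z forward; pixel columns grow to the right and rows downward; lengths in mm; the calibration is good to about 2 mm. A picture is of the moment at which its call begins: read the wrist's pose just before it. There is no depth.
A pose or a line that the arm cannot do raises robot.Unreachable and nothing moves.
- sign_off(): hands the job in; it is judged then, once.
The state is a dict: "clock": time; "joint_pos": joint angles; "joint_velocities": joint speeds; "tau": joint torques, N m; "eef_pos": TCP position; "orientation": TCP orientation; "force": force on the tool from outside, world axes, zero at the start; "ft_torque": the same for the moment, N m; "gripper_width": finger opening in mm; "gripper_force": force on a finger pad.
Only numpy, scipy, OpenCV 4.12 (cv2) and the standard library are available. Lean on these libraries where they do the work, as an engineer would, in place of code of your own. Each camera call takes 0.05 s, during which the arm holds its last target. There are 200 camera calls.

### The job

Draw the two aluminium sample plates up out of the black slotted rack and stand each one upright on the floor of its tray: the straight-topped plate in the tray with low ends, the plate with the raised tab in the tray with high ends. Hooked keepers hidden at one end of the rack hold both plates down, and nobody remembers which end: feel for it, and slide each plate along its slot floor well away from the keeper before you lift. Set the plates down, do not drop them, and do not push the black case, the U-shaped steel block or the dish about.

Things in the scene. Friction and masses are not known exactly. Their poses are not given: they have to be found in the camera images.
- rack: fixed black block 120 (its x) x 210 (its y) x 72 mm tall. Two slots along its y axis, centred at x = -32 and +32 mm, each 11 mm wide, 140 mm long (y -70 to +70), slot floor 6 mm above the underside; one plate stands in each and sticks out 40 mm above the top. Both ends look alike. Origin: centre of the underside; z up
- rack_end_a (a point): slot end wall at the rack's +y end (70 mm from its centre), 61.5 mm above the underside. At this end OR the other (same for both slots, unknown) a rigid keeper is hidden in each slot: a tongue 33.5 mm long from the end wall, 58.5 to 64.5 mm above the underside, its last 5 mm hooked down to 52.5 mm. A plate there that is raised over 2.5 mm hooks on it; it stops dead after 8.5 mm
- rack_end_b (a point): the like point at the -y end. Plates start within 2 mm of mid slot (20 mm from either end wall) and are held there by the keeper. Slid along the slot floor (raised under 2 mm) away from the keeper by more than 14 mm from mid slot, up to 20, a plate rises freely. Slid towards the keeper, it stops hard about 8 mm from mid slot
- straight_plate: aluminium plate standing in one rack slot (which one varies): 100 mm wide (its y axis), 8 mm thick (x), 106 mm tall, 0.14 to 0.26 kg. Origin: middle of its lower edge; z up. Its top edge is straight over the full 100 mm. Each side edge has a notch 22 mm deep at 36 to 61 mm height, with a 5 mm wide tooth on its outer lip up to 44 mm.
- tab_plate: aluminium plate standing in one rack slot (which one varies): 100 mm wide (its y axis), 8 mm thick (x), 106 mm tall, 0.14 to 0.26 kg. Origin: middle of its lower edge; z up. Its top is stepped: the shoulders stand 78 mm above the lower edge and a middle tab 50 mm wide rises to 106 mm. Each side edge has a notch 22 mm deep at 36 to 61 mm height, with a 5 mm wide tooth on its outer lip up to 44 mm.
- low_tray: fixed white tray, open on top: 42 x 152 mm outside, inside 30 mm (its x axis) by 140 mm (its y axis), floor 5 mm thick, long walls 6 mm thick rising to 50 mm. Origin: centre of its underside; z up. The end walls are as low as the long walls (50 mm)
- high_end_tray: fixed white tray, open on top: 42 x 152 mm outside, inside 30 mm (its x axis) by 140 mm (its y axis), floor 5 mm thick, long walls 6 mm thick rising to 50 mm. Origin: centre of its underside; z up. The end walls, 6 mm thick, rise to 80 mm
- case: bystander: black instrument case 75 x 200 x 32 mm lying beyond the rack; origin centre of underside
- vblock: bystander: dark U-shaped steel block 70 x 50 x 44 mm; origin centre of underside
- dish: bystander: steel bowl 80 mm across, 40 mm high; origin centre of underside

How it is judged (in metres and radians):
At the end, for the whole second after the job is handed in: Each plate stands in its own tray (straight: low ends; tabbed: high ends): middle of its lower edge within 15 mm across and 25 mm along of the tray centre and at most 10 mm above the tray floor, leaning (also on a wall) at most 0.6 rad, at rest; either way round (x of straight_plate in the frame of low_tray between -0.015 and 0.015 m and y of straight_plate in the frame of low_tray between -0.025 and 0.025 m and z of straight_plate in the frame of low_tray between -0.002 and 0.015 m and angle between each of straight_plate, tab_plate's own z axis and vertical below 0.6 rad and linear speed of each of straight_plate, tab_plate below 0.02 m/s and x of tab_plate in the frame of high_end_tray between -0.015 and 0.015 m and y of tab_plate in the frame of high_end_tray between -0.025 and 0.025 m and z of tab_plate in the frame of high_end_tray between -0.002 and 0.015 m); the robot touches nothing.
It fails at once if the straight plate is dropped (falls free of the fingers faster than 0.6 m/s, a drop of about 18 mm) (contact force between the fingers and straight_plate below 0.01 N and linear speed of straight_plate above 0.6 m/s).
It fails at once if the tab plate is dropped (falls free of the fingers faster than 0.6 m/s, a drop of about 18 mm) (contact force between the fingers and tab_plate below 0.01 N and linear speed of tab_plate above 0.6 m/s).
It fails at once if a bystander (case, U-shaped block or dish) is pushed more than 20 mm (distance of any of case, vblock, dish from where it was at the start of the episode above 0.02 m).
It also fails if it takes over 58 s, if anything falls off the work surface, if the arm or the gripper's body presses on something with over 40 N, if the wrist force passes 120 N, or if a joint passes its speed limit or range.

## Working session

There is one attempt and no reset: what is moved stays moved. The work goes in short steps, each a Python script; the robot and the scene stay as the last script left them, time stands still between calls to the robot, and variables do not carry over. Pictures are saved under pics/ and viewed, at most 10 in all, crops included, and the job is handed in when it is done.

```bash
mkdir -p pics; ls
python3 - <<'E'
from bench import robot, readout, viewer
import cv2,numpy as np
s=readout.get_state();print(s)
ims=[]
for n in("scene","top"):
    d=viewer.capture(n);cv2.imwrite(f"pics/{n}0.png",d["color"]);np.savez(f"{n}0.npz",**d);print(n,d["intrinsics"],d["D"],d["R"],d["t"])
E
```

```text
pics
{'clock': 0.0, 'joint_pos': array([-1.31761860e+00,  3.51229204e-01,  1.65239597e+00,  2.96631749e-05,
        1.13912825e+00, -8.45838071e-02]), 'joint_velocities': array([-6.02998721e-04, -6.85487050e-04,  1.21243262e-03,  1.73674124e-03,
        1.75501235e-03, -9.47918993e-05]), 'tau': array([-3.99073368e-03, -4.97332013e+01, -2.85253072e+01,  6.96539367e-02,
        2.58249405e-02, -1.04467408e-04]), 'eef_pos': array([ 182.23357712, -518.67674898,  302.21592268]), 'orientation': array([-3.09575966e+00, -5.27822181e-01,  1.11318306e-04]), 'force': array([-0.0491764 ,  0.14032082,  0.06105621]), 'ft_torque': array([-0.0339397 , -0.00512274,  0.02035892]), 'gripper_force': 0.0, 'gripper_width': 92.79834988412306}
scene [[440.91264602   0.         252.20031621]
 [  0.         440.91264602 188.35911058]
 [  0.           0.           1.        ]] [-0.03582337  0.          0.          0.          0.        ] [[ 0.04482614  0.99889478 -0.0141364 ]
 [ 0.62765715 -0.03916984 -0.77750384]
 [-0.77719825  0.02597969 -0.62871929]] [ -40.60174361 -354.9991353  1518.26007008]
top [[380.83616334   0.         255.40844055]
 [  0.         380.83616334 187.79671623]
 [  0.           0.           1.        ]] [0.00356492 0.         0.         0.         0.        ] [[ 1.73043672e-02 -9.99850268e-01 -1.82441955e-05]
 [-9.81489172e-01 -1.69831116e-02 -1.90763149e-01]
 [ 1.90734276e-01  3.31894206e-03 -9.81636094e-01]] [ -4.92900156 660.16169583 933.82829501]
```

Run:
```python
import cv2
for n in("scene","top"): cv2.imwrite(f"pics/{n}0b.png",cv2.resize(cv2.imread(f"pics/{n}0.png"),(800,600),interpolation=cv2.INTER_CUBIC))
```

```text
(no output)
```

View pics/top0b.png

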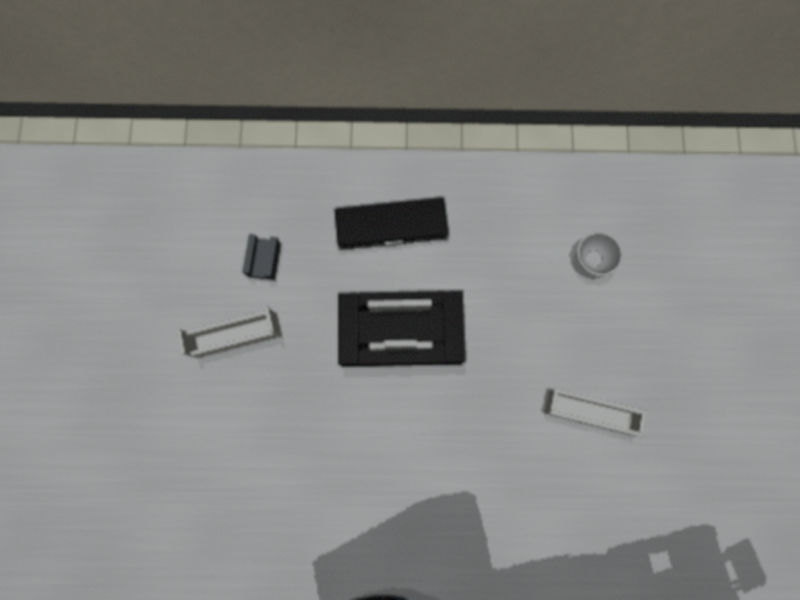

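View pics/scene0b.png

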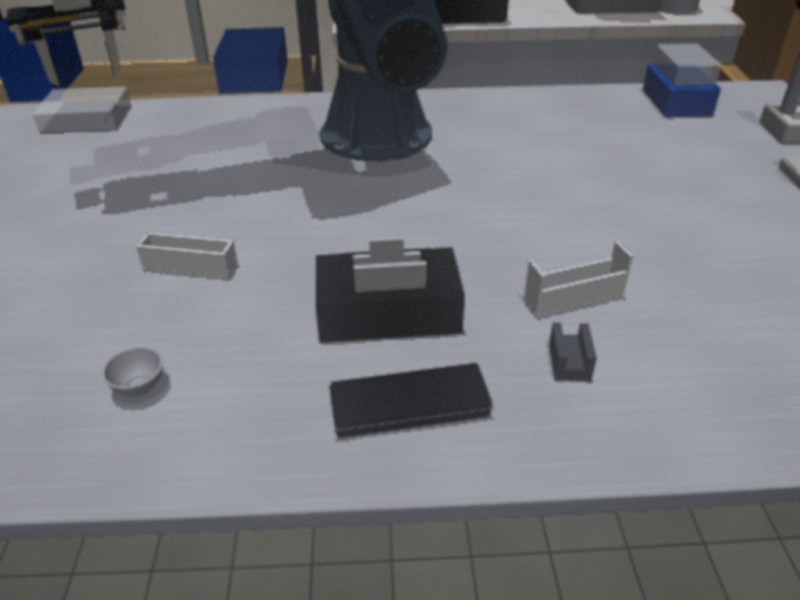

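The top view (800 px) shows the rack at (402,328) with the straight plate far at (400,303) and the tab plate near at (400,345). The low tray is on the right at (593,412), the high-end tray on the left at (232,332), and the case, block and dish are beyond. The scene view agrees.

```bash
cat > h.py <<'E'
import numpy as np,cv2
def ray(px,d):
    p=cv2.undistortPoints(np.float64(px).reshape(-1,1,2),d["intrinsics"],d["D"]).reshape(-1,2)
    v=np.c_[p,np.ones(len(p))]@d["R"]; return -d["R"].T@d["t"],v
def plane(px,d,z):
    C,v=ray(px,d); return C+v*((z-C[2])/v[:,2])[:,None]
def rect(mask,d,z):
    "largest blob -> world min-area rectangle at height z: centre, sizes, yaw of long side (deg)"
    c=max(cv2.findContours(mask.astype(np.uint8),cv2.RETR_EXTERNAL,cv2.CHAIN_APPROX_NONE)[0],key=cv2.contourArea)
    w=plane(c.reshape(-1,2),d,z)[:,:2].astype(np.float32)
    b=cv2.boxPoints(cv2.minAreaRect(w)); e=[b[1]-b[0],b[2]-b[1]]; e.sort(key=np.linalg.norm)
    return b.mean(0).round(1),[float(np.linalg.norm(k).round(1)) for k in e],float(np.degrees(np.arctan2(e[1][1],e[1][0])).round(1))
E
python3 - <<'E'
from h import *
for n in("top","scene"):
    d=dict(np.load(n+"0.npz"));g=d["color"].max(2).astype(int)
    print(n,"cam",(-d["R"].T@d["t"]).round(0))
    if n=="top":
        def roi(m,x0,y0,x1,y1):
            k=np.zeros_like(m);k[int(y0/1.5625):int(y1/1.5625),int(x0/1.5625):int(x1/1.5625)]=1;return m&k
        print("rack",rect(roi(g<80,320,270,490,385),d,72))
        print("case",rect(roi(g<80,320,185,460,255),d,32))
        print("straight",rect(roi(g>100,355,296,445,315),d,112))
        print("tab",rect(roi(g>100,355,330,445,355),d,112))
        print("low floor",rect(roi(g>195,535,380,650,440),d,5))
        print("high floor",rect(roi(g>195,175,300,290,365),d,5))
        c=d["color"]
        A=cv2.resize(c[185:240,105:190],(600,388),interpolation=cv2.INTER_CUBIC);B=cv2.resize(c[240:285,340:420],(600,338),interpolation=cv2.INTER_CUBIC)
        cv2.imwrite("pics/trays.png",np.vstack([A[:300],B[:300]]))
E
```

```text
top cam [ 470.    3. 1043.]
rack (array([601.3,   1.9], dtype=float32), [122.69999694824219, 204.39999389648438], -87.9000015258789)
case (array([793.5,  23.3], dtype=float32), [78.19999694824219, 196.1999969482422], -82.9000015258789)
straight (array([635.,   7.], dtype=float32), [10.100000381469727, 99.30000305175781], -89.0)
tab (array([570.1,   3.5], dtype=float32), [12.0, 98.0], -87.30000305175781)Traceback (most recent call last):
  File "<stdin>", line 12, in <module>
  File "h.py", line 9, in rect
    c=max(cv2.findContours(mask.astype(np.uint8),cv2.RETR_EXTERNAL,cv2.CHAIN_APPROX_NONE)[0],key=cv2.contourArea)
ValueError: max() iterable argument is empty
```

Run:
```python
from h import *
d=dict(np.load("top0.npz"));c=d["color"];g=c.max(2)
print(g[262,345:415],g[212,115:180])
A=cv2.resize(c[190:235,110:190],(640,360),interpolation=cv2.INTER_CUBIC)[:290];B=cv2.resize(c[245:281,340:420],(640,288),interpolation=cv2.INTER_CUBIC)
cv2.imwrite("pics/trays.png",np.vstack([A,B]))
```

```text
[150 130 107  87  73  70  77 106 144 156 162 164 163 164 165 166 166 165
 165 166 164 166 165 165 165 165 165 164 166 165 165 166 164 166 166 165
 165 166 164 165 165 164 163 163 161 160 155 148 145 143 134 127 122 120
 127 131 134 137 149 154 156 158 160 157 155 156 152 150 146 151] [139 100  86 103 132 153 157 156 151 141 131 128 122 109  96  95  91  89
  89  93  99 109 118 126 133 144 150 154 160 162 163 164 165 166 166 166
 166 166 166 166 166 166 166 167 166 166 167 166 166 166 165 165 165 164
 161 164 163 155 144 118  86  75  71  73  94]
```

View pics/trays.png

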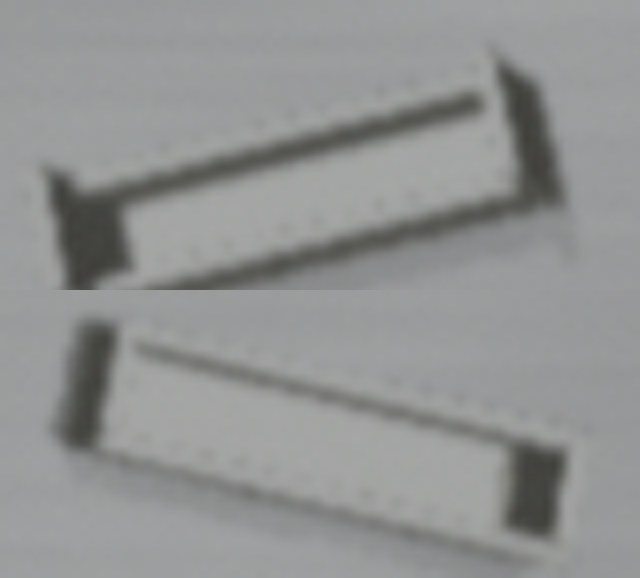

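The tray crop (8×) gives corner pixels: in the low tray, the outer left rim is at about (117,322)/(98,448) and the inner right rim at about (567,447)/(557,540). In the high tray, the dark end faces are at left (50,170)–(130,268) and right (500,62)–(562,200).

Run:
```python
from h import *
d=dict(np.load("top0.npz"))
def P(pts,off,y0,z): return plane((np.float64(pts)-[0,y0]+.5)/8+off-.5,d,z)[:,:2].round(1)
L=lambda p,z:P(p,(340,245),290,z); H=lambda p,z:P(p,(110,190),0,z)
def show(n,*a):
    for x in a: print(n,x.tolist(),"mid",x.mean(0).round(1).tolist(),"len",np.linalg.norm(x[0]-x[1]).round(1))
show("low: outL rim, outL base, innR rim, innR floor",L([(117,322),(98,448)],50),L([(78,320),(58,440)],0),L([(567,447),(557,540)],50),L([(512,440),(505,527)],5))
show("low innerfar rim/ near",L([(135,342),(520,435)],50),L([(100,460),(510,562)],0))
show("hi: outR top,base; innL top,floor",H([(500,62),(527,198)],80),H([(540,85),(562,203)],0),H([(47,170),(70,285)],80),H([(115,205),(130,268)],5))
show("hi far inner rim, floor, near outer rim, base",H([(80,192),(470,92)],50),H([(120,200),(482,108)],5),H([(150,282),(520,197)],50),H([(190,286),(560,207)],0))
```

```text
low: outL rim, outL base, innR rim, innR floor [[507.8, -250.5], [468.0, -243.1]] mid [487.9, -246.8] len 40.5
low: outL rim, outL base, innR rim, innR floor [[510.2, -250.1], [470.3, -242.2]] mid [490.2, -246.2] len 40.7
low: outL rim, outL base, innR rim, innR floor [[470.9, -392.7], [441.9, -387.8]] mid [456.4, -390.2] len 29.4
low: outL rim, outL base, innR rim, innR floor [[472.9, -392.5], [444.5, -388.5]] mid [458.7, -390.5] len 28.7
low innerfar rim/ near [[501.6, -256.1], [474.4, -378.0]] mid [488.0, -317.0] len 124.9
low innerfar rim/ near [[463.9, -256.1], [433.1, -391.4]] mid [448.5, -323.8] len 138.8
hi: outR top,base; innL top,floor [[628.4, 219.5], [584.8, 208.4]] mid [606.6, 214.0] len 45.0
hi: outR top,base; innL top,floor [[633.8, 223.2], [592.9, 213.3]] mid [613.3, 218.2] len 42.1
hi: outR top,base; innL top,floor [[591.2, 361.4], [554.8, 351.0]] mid [573.0, 356.2] len 37.9
hi: outR top,base; innL top,floor [[589.0, 365.0], [567.5, 358.1]] mid [578.2, 361.6] len 22.6
hi far inner rim, floor, near outer rim, base [[587.9, 361.1], [623.2, 235.5]] mid [605.6, 298.3] len 130.5
hi far inner rim, floor, near outer rim, base [[590.7, 363.5], [624.6, 241.6]] mid [607.7, 302.6] len 126.5
hi far inner rim, floor, near outer rim, base [[558.8, 335.9], [588.7, 217.1]] mid [573.8, 276.5] len 122.5
hi far inner rim, floor, near outer rim, base [[562.2, 338.8], [591.5, 213.9]] mid [576.8, 276.4] len 128.3
```

```bash
cat >> h.py <<'E'
from bench import robot, readout, viewer, sign_off
from scipy.spatial.transform import Rotation as Rn
def down(deg):
    a=np.radians(deg);c,s=np.cos(a),np.sin(a)
    return Rn.from_matrix(np.c_[[-s,c,0],[c,s,0],[0,0,-1]]).as_rotvec()
def st(tag=""):
    s=readout.get_state();print(tag,"t%.2f"%s["clock"],"p",s["eef_pos"].round(1),"F",s["force"].round(1),"M",s["ft_torque"].round(2),"w%.1f gf%.1f"%(s["gripper_width"],s["gripper_force"]),flush=True);return s
E
python3 - <<'E'
from h import *
robot.set_gripper(45)
robot.reach([602,2,330],down(2.2)); s=st("hover")
d=viewer.capture("wrist");cv2.imwrite("pics/w1.png",d["color"])
T=d["tool_from_camera"];Rt=Rn.from_rotvec(s["orientation"]).as_matrix()
Rc=Rt@T[:3,:3];c=Rt@T[:3,3]+s["eef_pos"]
d["R"]=Rc.T;d["t"]=-Rc.T@c;np.savez("w1.npz",**d);print("cam",c.round(1),s["joint_pos"].round(2))
E
```

```text
hover t3.40 p [602.    1.2 330. ] F [ 0.1  0.  -0.8] M [-0.02 -0.07 -0.03] w44.7 gf0.0
cam [600.9  66.2 410.8] [-0.08  0.42  1.48 -0.    1.24 -0.11]
```

View pics/w1.png

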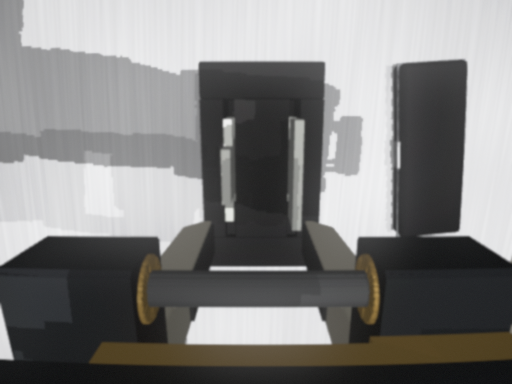

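The wrist view shows the straight plate's top at columns ~289–305, rows 117–231, and the tab plate's tab at columns ~221–232, rows 147–207. The rack's near end is hidden by the fingers.

Run:
```python
from h import *
d=dict(np.load("w1.npz"));g=d["color"].max(2)
for r in(125,150,175,200,225): print(r,g[r,216:240:1],g[r,284:312])
for c in (224,228,226,296,300): print(c,"rows>100:",np.flatnonzero(g[100:240,c]>110)[[0,-1]]+100)
```

```text
125 [ 51  51  51  51  51  68 127 197 229 231 221 207 201 199 193 174 147 126
 105  74  54  47  47  46] [ 41  40  42  53  95 128 118  93  84  94 125 164 183 188 188 189 188 188
 186 168 123  77  56  55  55  57  56  56]
150 [ 50  49  53  71 104 138 156 161 161 163 162 161 157 142 117  95  86  79
  69  56  48  46  47  46] [ 39  39  44  47  62  74  79  81  86 112 151 174 183 184 184 185 185 183
 167 128  81  58  53  53  54  54  55  56]
175 [ 53  52  52  57  86 124 145 150 150 150 151 150 149 142 120  97  85  80
  75  63  51  45  43  43] [ 39  40  44  55  70  79  82  83  93 114 137 149 151 153 160 172 179 169
 138  94  64  57  55  55  55  57  57  58]
200 [ 55  56  53  53  61  90 127 145 150 149 149 148 149 143 133 121 118 111
 100  83  59  45  42  40] [ 40  43  60  81  88  86  84  87 107 132 147 151 158 170 179 180 173 149
 108  70  57  55  55  57  57  58  59  58]
225 [59 60 59 60 58 58 57 55 54 49 46 52 54 54 54 54 54 53 50 49 49 49 51 50] [ 50  48  49  50  53  55  67  91 120 139 147 150 156 167 175 175 159 120
  74  52  53  64  83  97 104 107 108 107]
224 rows>100: [118 213]
228 rows>100: [118 221]
226 rows>100: [118 221]
296 rows>100: [119 230]
300 rows>100: [119 230]
```

Run:
```python
from h import *
d=dict(np.load("w1.npz"))
print(plane([(299,125),(297.6,175),(296.5,225),(298.6,118.5),(296.3,230.5)],d,112).round(1))
print(plane([(225,150),(225.3,175),(226,200),(225,147),(225.8,207)],d,112).round(1))
```

```text
[[636.8  52.  112. ]
 [638.4   8.5 112. ]
 [640.4 -38.  112. ]
 [636.1  57.4 112. ]
 [640.6 -43.3 112. ]]
[[574.   28.1 112. ]
 [574.7   6.  112. ]
 [575.7 -16.8 112. ]
 [574.   30.7 112. ]
 [575.6 -23.3 112. ]]
```

Run:
```python
from h import *
robot.reach([637.3,7,215],down(2.3)); st()
robot.servo_line([637.3,7,160],rate=80); st("low")
robot.set_gripper(0); st("closed")
robot.dwell(.2); st()
```

```text
t4.00 p [637.5   6.7 216. ] F [-0.1 -0.9  0.6] M [-0.06 -0.04  0.02] w45.3 gf0.0
low t4.83 p [637.5   7.  160.3] F [0.  0.2 0.3] M [-0.11 -0.09 -0.03] w45.0 gf0.0
closed t5.51 p [637.3   7.  160. ] F [-1.3  0.1  0.2] M [-0.02 -0.07  0.01] w7.8 gf30.0
 t5.71 p [637.3   7.  160.1] F [-0.2 -0.3  1.1] M [-0.06 -0.07  0.02] w7.6 gf30.0
```

```bash
cat >> h.py <<'E'
U=np.array([-np.sin(np.radians(2.3)),np.cos(np.radians(2.3)),0])
def feel(p0,sgn,dmax,step=2,lim=12,rate=25):
    "slide along slot until force opposes; returns last offset"
    a=0
    while a<dmax:
        a+=step; robot.servo_line(list(p0+sgn*a*U),rate=rate); F=readout.get_state()["force"]
        if -sgn*(F@U)>lim: break
    s=st("stop a=%.1f Fu=%.1f"%(sgn*a,F@U)); return sgn*float((s["eef_pos"]-p0)@U)*sgn
E
python3 - <<'E'
from h import *
p0=np.array([637.3,7,160.])
print(feel(p0,1,24))
E
```

```text
stop a=22.0 Fu=-20.1 t8.46 p [636.7  26.2 160.4] F [ -0.2 -20.1   5.6] M [-3.65  0.01  0.06] w7.7 gf30.0
19.237606657570776
```

Run:
```python
from h import *
p=np.array([637.3,7,160.])+17.2*U
robot.servo_line(list(p),rate=25); st("back")
for dz in (4,9,14,20):
    robot.servo_line(list(p+[0,0,dz]),rate=40); s=st(dz)
    if s["force"][2]<-10: robot.servo_line(list(p),rate=40);st("hooked");break
else:
    robot.servo_line(list(p+[0,0,115]),rate=120); st("up")
    d=viewer.capture("scene");cv2.imwrite("pics/s2.png",d["color"][60:250,50:450])
```

```text
back t8.80 p [636.6  24.1 160.1] F [-0.5 -2.6  5.3] M [-0.44 -0.01 -0.03] w7.2 gf30.0
4 t9.05 p [636.3  24.5 163.7] F [-0.1  0.2 -1.8] M [-0.03 -0.09 -0.02] w7.6 gf30.0
9 t9.32 p [636.7  24.3 169.2] F [ 0.4 -0.  -1.9] M [-0.05 -0.09 -0.01] w7.9 gf30.0
14 t9.60 p [636.7  24.2 174.3] F [ 0.4  0.6 -1.7] M [-0.08 -0.03 -0.02] w7.9 gf30.0
20 t9.90 p [636.8  24.2 180.4] F [ 0.5  0.8 -1.5] M [-0.11 -0.13 -0.02] w8.2 gf30.0
up t10.84 p [636.3  24.2 274.1] F [-0.  -0.3 -1.9] M [-0.02 -0.07 -0.01] w7.8 gf30.0
```

Run:
```python
from h import *
robot.reach([473.8,-321.5,275],down(-12.6)); robot.dwell(.2); s=st("over low")
d=viewer.capture("wrist");cv2.imwrite("pics/w2.png",d["color"])
T=d["tool_from_camera"];Rt=Rn.from_rotvec(s["orientation"]).as_matrix()
Rc=Rt@T[:3,:3];c=Rt@T[:3,3]+s["eef_pos"]
d["R"]=Rc.T;d["t"]=-Rc.T@c;np.savez("w2.npz",**d)
```

```text
over low t12.52 p [ 474.3 -320.8  274.9] F [ 0.  -0.2 -1.5] M [-0.08 -0.08  0.01] w8.1 gf30.0
```

View pics/w2.png

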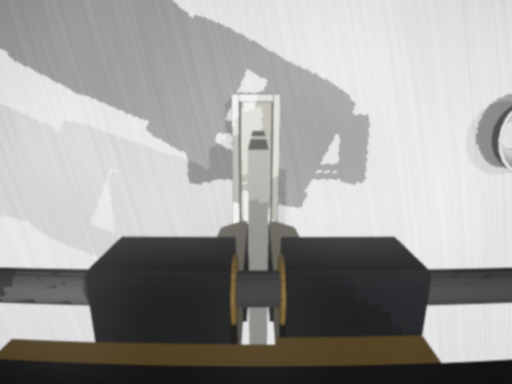

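The wrist view over the low tray shows its outer rim at columns ~232–280 with the far end at row ~95. The plate hangs centred at column ~258, parallel to the tray.

Run:
```python
from h import *
d=dict(np.load("w2.npz"))
a=np.radians(-12.6);X=np.array([np.cos(a),np.sin(a)]);Y=np.array([-X[1],X[0]])
w=plane([(232,95),(279.5,95),(232,200),(280.5,200)],d,50)[:,:2]-[473.8,-321.5]
print(np.c_[w@X,w@Y].round(1), (plane([(258,140)],d,121)[:,:2]-[473.8,-321.5])@X)
```

```text
[[-20.3  75.6]
 [ 20.4  75.7]
 [-21.6 -17.7]
 [ 22.9 -17.6]] [1.99552368]
```

```bash
cat >> h.py <<'E'
def place(x,y):
    robot.servo_line([x,y,175],rate=110); st("in")
    robot.servo_line([x,y,164],rate=40); f0=readout.get_state()["force"][2]
    for z in np.arange(162.5,156.9,-1):
        robot.servo_line([x,y,z],rate=15)
        if readout.get_state()["force"][2]>f0+4: break
    st("down"); robot.set_gripper(25); robot.dwell(.2); st("open")
    robot.servo_line([x,y,240],rate=120); st("clear")
E
python3 - <<'E'
from h import *
place(473.8,-321.5)
robot.reach([573.3,3.9,235],down(2.3))
d=viewer.capture("top");cv2.imwrite("pics/t3.png",cv2.resize(d["color"][230:300,320:440],(720,420),interpolation=cv2.INTER_CUBIC)); st("hover tab")
E
```

```text
in t13.62 p [ 474.1 -321.7  175.7] F [ 0.6 -0.3 -1.7] M [-0.02 -0.1   0.04] w8.1 gf30.0
down t15.30 p [ 473.9 -321.7  159. ] F [-1.5 -0.1  4.6] M [0.21 0.23 0.04] w8.0 gf30.0
open t16.03 p [ 473.8 -321.5  158.5] F [-0.  -0.5 -0.5] M [-0.   -0.13 -0.03] w24.8 gf0.0
clear t16.87 p [ 473.5 -321.3  239.3] F [-0.3 -0.1 -0. ] M [-0.02 -0.04  0.07] w25.1 gf0.0
hover tab t18.20 p [573.3   2.8 234.9] F [ 0.   0.6 -0.1] M [-0.1  -0.08 -0.01] w25.0 gf0.0
```

View pics/t3.png

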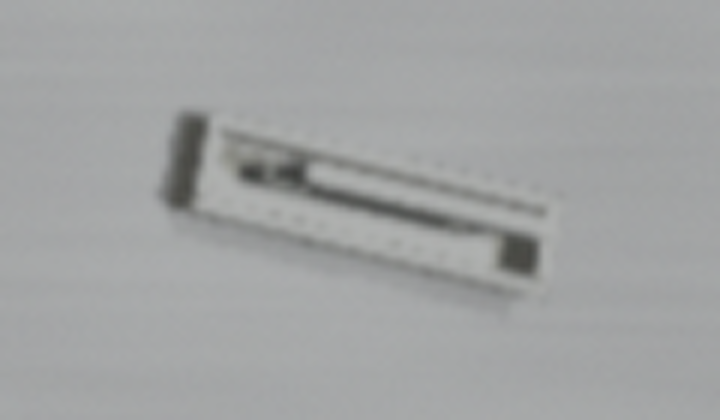

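The straight plate stands centred in the low tray (plate at about (370,195) in the crop, with tray rims visible on both sides). Next is the tab plate.

Run:
```python
from h import *
p0=np.array([573.3,3.8,160.])
robot.set_gripper(40)
robot.servo_line(list(p0),rate=90); robot.set_gripper(0); s=st("closed")
if 6<s["gripper_width"]<10:
    a=feel(p0,1,24); print(a)
    if a>16:
        p=p0+(a-2)*U; robot.servo_line(list(p),rate=25)
        for dz in (4,9,14,20):
            robot.servo_line(list(p+[0,0,dz]),rate=40); s=st(dz)
            if s["force"][2]<-10: robot.servo_line(list(p),rate=40);st("hooked");break
        else:
            robot.servo_line(list(p+[0,0,135]),rate=120); st("up")
            robot.reach([593.8,290.7,295],down(14.3)); robot.dwell(.2); s=st("over high")
            d=viewer.capture("wrist");cv2.imwrite("pics/w3.png",d["color"])
            T=d["tool_from_camera"];Rt=Rn.from_rotvec(s["orientation"]).as_matrix()
            Rc=Rt@T[:3,:3];c=Rt@T[:3,3]+s["eef_pos"]
            d["R"]=Rc.T;d["t"]=-Rc.T@c;np.savez("w3.npz",**d)
```

```text
closed t20.30 p [573.3   3.8 160.1] F [-0.2 -0.   2.4] M [-0.04  0.02 -0.04] w7.9 gf30.0
stop a=22.0 Fu=-21.6 t23.05 p [572.8  23.5 160.5] F [ -0.5 -21.7   8.1] M [-3.89  0.03  0.09] w8.0 gf30.0
19.655262783041056
4 t23.62 p [572.2  21.7 163.6] F [-0.3 -0.2 -2.2] M [-0.05 -0.07 -0.02] w8.2 gf30.0
9 t23.90 p [572.6  21.5 169.2] F [ 0.4 -0.2 -2.1] M [-0.06 -0.14 -0.03] w7.8 gf30.0
14 t24.18 p [572.7  21.4 174.3] F [-0.3 -0.4 -2.5] M [-0.01 -0.08 -0.02] w8.1 gf30.0
20 t24.48 p [572.7  21.4 180.3] F [-0.3 -0.6 -2.3] M [-0.07 -0.05 -0.03] w7.9 gf30.0
up t25.58 p [572.3  21.4 294.2] F [ 1.1  0.2 -2.6] M [-0.06 -0.11 -0.02] w7.6 gf30.0
over high t26.83 p [594.2 289.4 295.2] F [-0.1 -0.2 -2. ] M [-0.03 -0.13  0.  ] w8.0 gf30.0
```

View pics/w3.png

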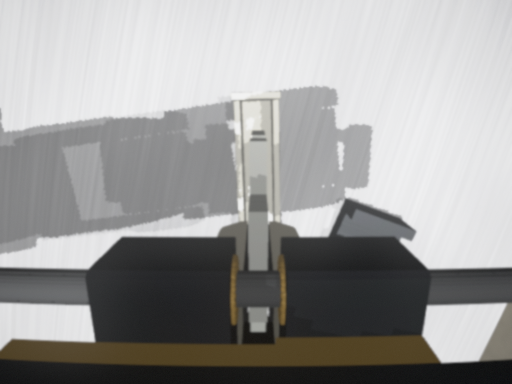

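The wrist view shows the high-end tray's far end top at columns ~232–280, row ~93. The plate is centred at column ~258 and parallel to the tray.

Run:
```python
from h import *
d=dict(np.load("w3.npz"))
a=np.radians(14.3);X=np.array([np.cos(a),np.sin(a)]);Y=np.array([-X[1],X[0]])
o=[593.8,290.7]
for px,z in(([(232.5,93.5),(280.5,93.5)],80),([(235.5,185),(281,185)],50)):
    w=plane(px,d,z)[:,:2]-o; w=np.c_[w@X,w@Y]; print(w.round(1)); ok=abs(w.mean(0)[0])<4
    if not ok: raise SystemExit
place(*o)
d=viewer.capture("top");cv2.imwrite("pics/t4.png",cv2.resize(d["color"][140:300,90:440],(800,366),interpolation=cv2.INTER_CUBIC))
```

```text
[[-19.5  73.8]
 [ 20.4  73.7]]
[[-20.1 -11. ]
 [ 24.  -11. ]]
in t28.12 p [594.1 290.8 175.8] F [-1.   0.9 -2.3] M [-0.03 -0.12 -0.04] w7.9 gf30.0
down t29.80 p [594.  290.7 159.1] F [-1.7 -2.2  5.2] M [-0.17  0.26  0.04] w7.7 gf30.0
open t30.53 p [593.8 290.7 158.5] F [ 0.3 -0.1  0.8] M [-0.03 -0.1   0.05] w24.9 gf0.0
clear t31.37 p [593.5 290.6 239.2] F [-0.5  0.5 -0.6] M [-0.03 -0.1  -0.04] w25.0 gf0.0
```

View pics/t4.png

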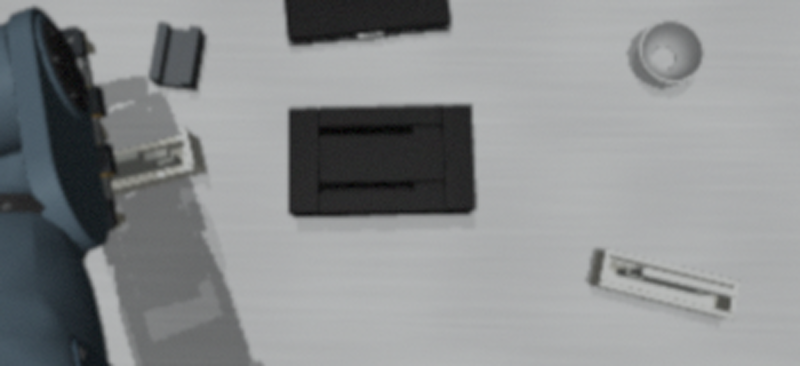

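The rack is empty, the tab plate is in the high-end tray at about (155,160), the straight plate is still upright at about (670,283), and the bystanders haven't moved.

```bash
python3 -c "
from h import *
print(sign_off())"
```

```text
the job is handed in; nothing more can be done
None
```

Both plates are out of the rack and set down in their own trays (straight plate in low ends, tabbed plate in high ends); the keepers were at the rack's -y end. I handed the job in after about 31 s, and the verdict was not shown to me.

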